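Park the tube rotator with the green-capped sample upright

ROBOT

A 6-joint arm with a two-finger parallel gripper is mounted at the origin on a cart in front of the work surface, level with it; the furniture and walls round the work are solid. World frame = base frame: x ahead of the robot, y to its left, z up, the work surface at z = 0. Lengths are in mm, angles in rad, forces in N, time in s.
With the tool pointing down it reaches from about 300 to 775 mm from the base axis. Payload 14.6 kg.
Tool frame: the origin (TCP) lies midway between the tips of the shut fingers; the grasp point (between the pads) lies grasp_offset behind it (grasp_offset is the distance from the TCP to the grasp point, in mm); z points along the fingers, y is the line along which they close (so a half turn about z gives the same grasp; the last joint's range is limited). The gripper opens to 94 mm and grips with 3 to 60 N. Pads are 16 mm wide; open, the fingers measure 119 mm over their backs; the gripper's body (75 mm by 177 mm) begins 78 mm behind the grasp point.
Start: joints at [-1.249, 0.3, 1.521, -0, 1.321, -0.067], TCP at [208.485, -508.943, 205.446] pointing down, gripper open.
Joint ranges: [-3.03, 3.03], [-0.79, 2.21], [0.23, 2.52], [-1.04, 4.18], [0, 3.07], [-2.55, 2.55]. Speed limits (rad/s): [2.22, 2.22, 2.57, 3.14, 3.14, 3.14].

INTERFACE

Orientations are given as [roll, pitch, yaw] about the fixed x, y, z axes, in that order (R = Rz(yaw) Ry(pitch) Rx(roll)).
In Python, from cell import * gives the robot as it stands. The module is installed in compiled form; this text tells all that it offers.
- The arm moves only by the shell command python3 -m jog 'ROWS' [FORCE]. ROWS is JSON, a list of rows, each a list of 3 entries, a list of its own where there are three numbers: the finger opening in mm, from 0 to 94, then the shift along the tool's x, y, z in units of 50 mm (1.0 is 50 mm), then the turn about the tool's z in units of 180 degrees (1.0 is 180 degrees). In form: [[fingers, [dx, dy, dz], twist], ...]. A call has 1 to 20 rows; each row shifts and turns the commanded pose from where the row before left it, along the tool's axes as they then stand; what a row does not reach is not made up. A row lasts 1/10 s, in which the tool goes at most 50 mm and 8.59 degrees, less where a joint would pass 70% of its speed; a pose out of reach is approached as far as the arm can. A call with a number of a shift or a turn outside -1 to 1 is refused whole. A call with a gripper value outside its range is refused whole. The fingers move at their own pace and stop on an object; FORCE is the grip in N (left out, the last holds). Time passes only in rows, so rows that do not move let the fingers close. It gives the time, the measured TCP pose, the force, the opening and the grip force at its end, in the units of the state.
- read_state(): the state, without advancing time (a new reading comes with each control period).
- camera(name): name is "scene" or "top" or "wrist"; returns the picture (400x640x3 uint8, red, green, blue); there is no depth.
- calibration(name): a dict with "mtx" (3x3 intrinsics, pixels), "distortion" ([k1, k2, p1, p2, k3] as OpenCV has them; the pictures are not rectified), "cam_to_world" (4x4, takes a point from camera to world coordinates); the wrist camera has in their place "hand_eye" (4x4, takes a point from camera to tool coordinates, whose origin is the TCP and whose axes are the flange's). Camera axes: x right, y down, z forward; pixel columns grow to the right and rows downward; lengths in mm; the calibration is good to about 2 mm. A picture is of the moment at which its call begins: read the wrist's pose just before it. calibration takes no time and is no camera call.
- sign_off(): hands the job in; it is judged then, once.
Trained networks look in the newest picture that a camera, given by its name, has taken for a name from the list of things; names that differ only in an ending like _2 or _b are one class to them, and where a whole thing is asked for, a point or a joint stands for the part that bears it (a point fixed in the world has none). Each returns a list of dicts, best first, with "conf" (0 to 1); they miss things now and then, are a little off and sometimes report something else, mostly with a low value. They report only what shows in the picture. A call takes as long as a camera call.
- regions_of(camera, query): "pixels" (400x640 bool, what is visible of it) and "rect" ([centre column, centre row, width, height] in pixels, round what is visible of it).
The state is a dict: "clock": time; "joints": joint angles; "qd": joint speeds; "effort": joint torques, N m; "eef_pos": TCP position; "eef_rot": TCP orientation; "wrist_force": force on the tool from outside, world axes, zero at the start; "moment": the same for the moment, N m; "finger_gap": finger opening in mm; "finger_force": force on a finger pad.
Only numpy, scipy, OpenCV 4.12 (cv2) and the standard library are available. Lean on these libraries where they do the work, as an engineer would, in place of code of your own. Each camera call takes 0.05 s, during which the arm holds its last target. There are 200 camera calls.

TASK

The tube rotator is switched off and the sample with the green cap hangs head down on its wheel. Turn the wheel by pushing gently with the fingertips on one spoke after another, without gripping the wheel or the tubes, until the spoke with the green-capped tube points straight up and stays there. Leave the rotator standing where it is, and leave the other things on the bench alone.

Things in the scene. Friction and masses are not known exactly. Their poses are not given: they have to be found in the camera images.
- rotator: bench tube rotator: foot plate 210 x 170 mm, 16 mm high, white motor tower 92 mm wide, 227 mm high, blue five-spoke wheel in front of it. 4 to 6 kg, loose on rubber feet. Origin at the underside; z up; -x is the front, the wheel's side, towards the robot; y to the left as seen from the robot. Foot plate x = -120 to 90 mm, y = -85 to 85; tower x = -19 to 87 mm, y = -46 to 46.
- rotator_hub (a point): centre of the wheel, in the mid plane of its spokes: 62 mm in front of the rotator's origin, 187 mm above the bench; axes as the rotator's, does not turn. Five spokes 72 degrees apart, blue bars 30 mm wide, 12 mm thick (along the axle), from the hub (60 mm across) to 159 mm from the centre. Behind the mid plane 40 mm are free up to the tower (36 mm up to its bearing, 60 mm across).
- rotator_wheel (a joint): angle of the wheel in rad: 0 (or 2 pi) when the green-capped tube's spoke points straight up; grows as the wheel turns clockwise seen from the robot (top moves right, -y). Turns freely both ways, starts between 2.2 and 4.08; drive friction (0.18 N m) holds it where it is left.
- green_cap (a point): middle of the outer end of the green cap, 153 mm from the wheel's centre along its spoke, 18 mm in front of the spokes' mid plane; z outward along the spoke. Each spoke has such a 15 ml tube clipped along its front, cap outward; clockwise from green: orange, blue, orange, blue. Tubes and caps are 22 mm wide at most and reach 30 mm in front of the mid plane.
- beaker_50: small glass beaker, 48 mm across, 60 mm high, bystander; origin at the underside
- bottle_pink: small bottle with a blue cap, 46 mm across, 90 mm high, bystander; origin at the underside
- marker_blue: blue and white marker pen lying down, 138 mm long, 13 mm thick, bystander; origin at the underside
- marker_red: red and white marker pen lying down, 130 mm long, 11 mm thick, bystander; origin at the underside
- film_box: white and purple carton, 55 x 115 x 55 mm, bystander; origin at the underside
- label_tape: roll of yellow tape lying flat, 80 mm across, 19 mm high, bystander; origin at the underside
- pipette_200: white pipette with a yellow plunger lying on its side, 251 mm long, 28 mm high, bystander; origin at the underside
- petri_c: small dish with a lid, 60 mm across, 16 mm high, bystander; origin at the underside

How it is judged:
By the outcome, as a careful person would: the job done as asked, in the order asked, and still so for the second after the job is handed in, with the robot touching nothing.
It also fails if it takes over 72 s, if anything falls off the work surface, if the arm or the gripper's body presses on something with over 40 N, if the wrist force passes 120 N, or if a joint passes its speed limit or range.

## Working session

There is one attempt and no reset: what is moved stays moved. The work goes in short steps, Python scripts to look and compute and a shell command to move; the robot and the scene stay as the last step left them, time stands still between calls to the robot, and variables do not carry over. Pictures are saved under pics/ and viewed, at most 10 in all, crops included, and the job is handed in when it is done.

```bash
mkdir -p pics
python3 - <<'E'
from cell import *
import cv2, numpy as np
for n in ("scene","top"):
    im=camera(n); cv2.imwrite(f"pics/{n}0.png",im[:,:,::-1])
    c=calibration(n); print(n,np.round(c["mtx"],1).tolist(),np.round(c["distortion"],3),np.round(c["cam_to_world"],3).tolist())
    for q in ("rotator","rotator_hub","green_cap","rotator_wheel"):
        print(q,[(round(r["conf"],2),np.round(r["rect"]).tolist()) for r in regions_of(n,q)][:2])
s=read_state(); print(s)
print(np.round(calibration("wrist")["hand_eye"],3).tolist())
E
```

```text
scene [[447.6, 0.0, 315.2], [0.0, 447.6, 208.0], [0.0, 0.0, 1.0]] [-0.122  0.     0.     0.     0.   ] [[-0.59, -0.571, 0.571, -343.458], [-0.808, 0.407, -0.427, 652.482], [0.011, -0.713, -0.701, 1280.261], [0.0, 0.0, 0.0, 1.0]]
rotator [(0.82, [322.0, 217.0, 81.0, 86.0]), (0.7, [345.0, 197.0, 9.0, 17.0])]
rotator_hub [(0.61, [324.0, 217.0, 80.0, 86.0]), (0.5, [230.0, 260.0, 38.0, 29.0])]
green_cap [(0.84, [327.0, 210.0, 72.0, 73.0])]
rotator_wheel [(0.69, [324.0, 211.0, 74.0, 70.0])]
top [[400.4, 0.0, 324.0], [0.0, 400.4, 202.5], [0.0, 0.0, 1.0]] [-0.027  0.     0.     0.     0.   ] [[0.026, -0.991, 0.131, 404.115], [-1.0, -0.024, 0.01, -39.134], [-0.007, -0.131, -0.991, 1255.448], [0.0, 0.0, 0.0, 1.0]]
rotator [(0.96, [330.0, 194.0, 117.0, 85.0])]
rotator_hub [(0.9, [329.0, 191.0, 119.0, 88.0]), (0.68, [347.0, 263.0, 72.0, 24.0])]
green_cap [(0.65, [330.0, 211.0, 120.0, 26.0])]
rotator_wheel [(0.92, [329.0, 210.0, 113.0, 26.0]), (0.42, [406.0, 157.0, 15.0, 20.0])]
{'clock': 0.5, 'joints': array([-1.24859591e+00,  2.99936743e-01,  1.52105383e+00,  1.04815584e-05,
        1.32067948e+00, -6.66103967e-02]), 'qd': array([ 6.36484679e-06, -1.44883503e-03,  4.29261448e-04,  8.95368415e-04,
        1.30009069e-03,  1.22650449e-03]), 'effort': array([-6.87553820e-04, -5.31352794e+01, -3.52736986e+01,  7.08407024e-02,
        2.15238909e-02, -1.81897138e-05]), 'eef_pos': array([ 208.48443476, -508.9246094 ,  205.40262493]), 'eef_rot': array([-3.14151610e+00, -1.52843005e-05,  3.88808219e-01]), 'wrist_force': array([-0.02347744, -0.58166784, -0.30928478]), 'moment': array([ 0.04478223, -0.04022116, -0.01162982]), 'finger_force': 0.0, 'finger_gap': 94.29706419910657}
[[-0.0, -0.957, -0.288, 84.76], [1.0, -0.0, -0.001, -0.452], [0.001, -0.288, 0.957, -178.378], [0.0, 0.0, 0.0, 1.0]]
```

Run:
```python
import cv2,numpy as np
a=cv2.imread("pics/scene0.png")[130:300,190:410]; b=cv2.imread("pics/top0.png")[110:310,200:460]
a=cv2.resize(a,(780,600),interpolation=cv2.INTER_CUBIC);cv2.imwrite("pics/s1.png",a)
cv2.imwrite("pics/t1.png",cv2.resize(b,(780,600),interpolation=cv2.INTER_CUBIC))
```

```text
(no output)
```

View pics/s1.png

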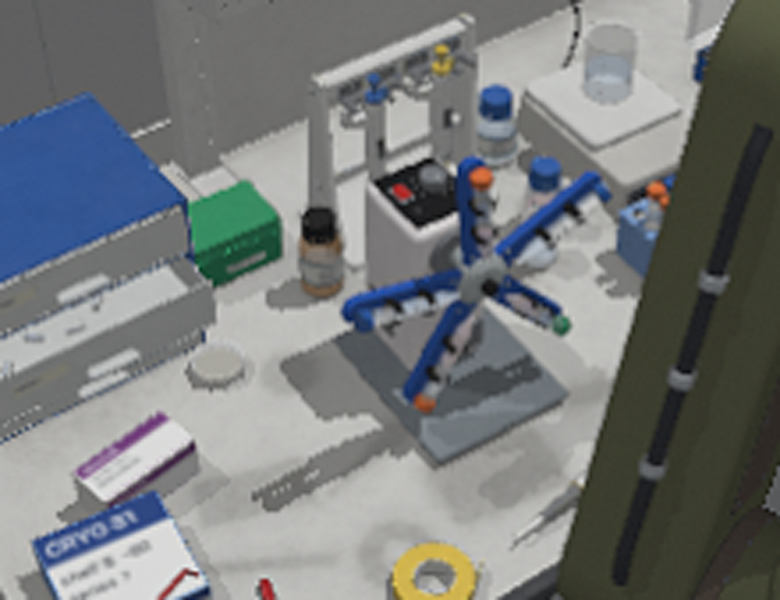

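View pics/t1.png

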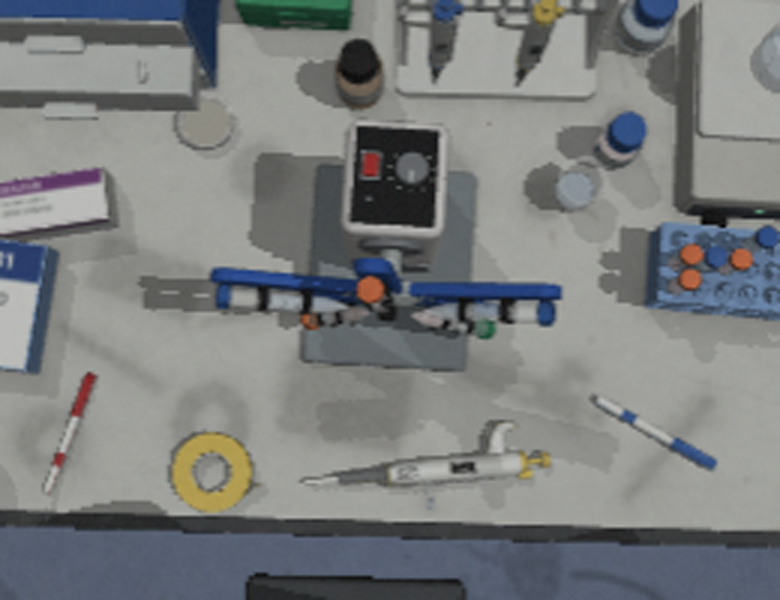

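The wheel hangs with orange nearly at the top (top image about 323,206). Green is lower right (362,219; scene 348,222), orange lower left (303,217), and blue left and right. I'll fit the rotator pose and wheel angle from the cap pixels.

```bash
cat > fit.py <<'E'
from cell import *
import cv2, numpy as np
from scipy.optimize import least_squares
def proj(n,P):
    c=calibration(n); T=np.linalg.inv(np.array(c["cam_to_world"]))
    r,_=cv2.Rodrigues(T[:3,:3])
    return cv2.projectPoints(np.asarray(P,float),r,T[:3,3],np.array(c["mtx"]),np.array(c["distortion"]))[0][:,0]
def cap(p,k,R=146,f=18):  # p = x,y of origin, yaw, wheel angle; k-th tube clockwise from green
    x,y,w,a=p; th=a+k*2*np.pi/5
    l=np.array([-62-f,-R*np.sin(th)]); c,s=np.cos(w),np.sin(w)
    return [x+c*l[0]-s*l[1], y+s*l[0]+c*l[1], 187+R*np.cos(th)]
def fit(obs,p0):
    def res(p): return np.concatenate([proj(n,[cap(p,k)])[0]-uv for n,k,uv in obs])
    s=least_squares(res,p0,loss="soft_l1",x_scale=[10,10,.1,.1]); return s.x,np.round(s.fun.reshape(-1,2),1)
E
cat > m1.py <<'E'
from fit import *
T=[(0,486,328),(1,309,320),(2,223,297),(3,370,289),(4,546,313)]
S=[(0,562,324),(1,425,404),(2,358,318),(3,481,178),(4,600,190)]
obs=[("top",k,np.array([200+u/3,110+v/3])) for k,u,v in T]+[("scene",k,np.array([190+u/3.545,130+v/3.529])) for k,u,v in S]
p,r=fit(obs,[450,-40,0,2.5]); print(np.round(p,3),np.degrees(p[3])); print(r.tolist())
x,y,w,a=p; print("hub",x-62*np.cos(w),y-62*np.sin(w))
E
python3 m1.py
```

```text
[ 5.94581e+02 -4.48380e+01 -3.70000e-02  2.42000e+00] 138.64138020263948
[[-0.8, 0.3], [0.7, -0.1], [-0.0, 0.1], [-0.1, 0.6], [-0.4, 0.4], [-0.8, -0.8], [-0.4, -1.6], [1.4, -0.1], [-0.3, -0.6], [0.0, -0.2]]
hub 532.6244671536963 -42.514316394215626
```

```bash
python3 -m jog '[[0,[0,0,-1],0],[0,[0,0,-1],0],[0,[0,0,-1],0],[0,[0,0,-1],0],[0,[0.72,-0.41,0],0],[0,[0.72,-0.41,0],0],[0,[0.72,-0.41,0],0],[0,[0.72,-0.41,0],0],[0,[0.72,-0.41,0],0],[0,[0.72,-0.41,0],0],[0,[0.72,-0.41,0],0],[0,[0.72,-0.41,0],0],[0,[0.72,-0.41,0],0],[0,[0.72,-0.41,0],0],[0,[0.72,-0.41,0],0],[0,[0.72,-0.41,0],0],[0,[0.72,-0.41,0],0]]' 10; python3 -m jog '[[0,[0,0,0],-0.047],[0,[0,0,0],-0.047],[0,[0,0,0],-0.047],[0,[0,0,0],-0.047],[0,[0,0,0],-0.047],[0,[0,0,0],-0.047],[0,[0,0,0],-0.047],[0,[0,0,0],-0.047],[0,[0,0,0],0],[0,[0,0,0],0]]'
```

```text
clock: 2.2
eef_pos: [541.3, -83.3, 405.6]
eef_rot: [3.141, -0.0, 0.389]
wrist_force: [0.6, -1.0, 0.1]
finger_gap: 0.6
finger_force: 0.0
clock: 3.2
eef_pos: [540.5, -84.9, 405.5]
eef_rot: [-3.142, 0.0, 1.565]
wrist_force: [-0.1, 0.5, -0.9]
finger_gap: 0.5
finger_force: 0.0
```

```bash
cat > wrist.py <<'E'
from fit import *
from scipy.spatial.transform import Rotation as Ro
def wproj(P):
    s=read_state(); c=calibration("wrist"); T=np.eye(4)
    T[:3,:3]=Ro.from_euler("xyz",s["eef_rot"]).as_matrix(); T[:3,3]=s["eef_pos"]
    T=np.linalg.inv(T@np.array(c["hand_eye"])); r,_=cv2.Rodrigues(T[:3,:3])
    return cv2.projectPoints(np.asarray(P,float),r,T[:3,3],np.array(c["mtx"]),np.array(c["distortion"]))[0][:,0]
def spoke(p,k,r,side,f):
    x,y,w,a=p; th=a+k*2*np.pi/5
    l=np.array([-62-f,-r*np.sin(th)-side*np.cos(th)]); c,s=np.cos(w),np.sin(w)
    return [x+c*l[0]-s*l[1], y+s*l[0]+c*l[1], 187+r*np.cos(th)-side*np.sin(th)]
E
python3 - <<'E'
from wrist import *
p=[594.6,-44.8,-0.037,2.42]
P=[spoke(p,k,159,sd,f) for k in (2,3,4) for f in (-6,6) for sd in (-15,15)]+[cap(p,k) for k in (2,3,4)]
im=camera("wrist")[:,:,::-1].copy()
for i,q in enumerate(wproj(P)): cv2.circle(im,tuple(int(v) for v in q),3,(0,0,255) if i<12 else (0,255,0),1)
cv2.imwrite("pics/w1.png",im)
E
```

```text
(no output)
```

View pics/w1.png

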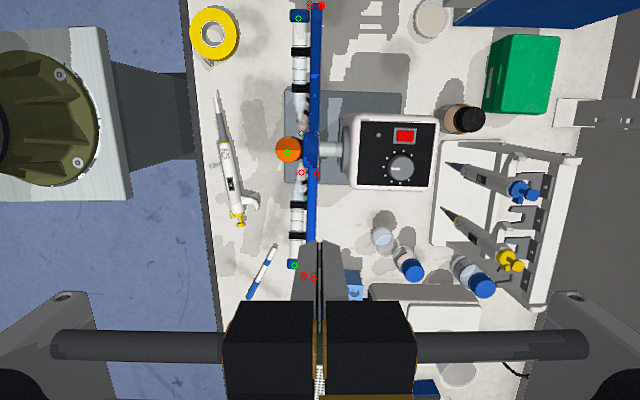

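```bash
python3 -m jog '[[0,[0,0.04,0],0],[0,[0,0.04,0.54],0],[0,[0,0,0.54],0],[0,[0,0,0.54],0],[0,[0,0,0.54],0],[0,[0,0,0],0],[0,[0.19,0,0],0],[0,[0.19,0,0],0]]'; python3 -m jog '[[0,[0.19,0,0],0],[0,[0.19,0,0],0],[0,[0.19,0.005,0.02],0],[0,[0.19,0.005,0.02],0],[0,[0.185,0.005,0.057],0],[0,[0.185,0.005,0.057],0],[0,[0,0,0],0]]'
```

```text
clock: 4.05
eef_pos: [545.0, -65.3, 299.2]
eef_rot: [3.139, 0.0, 1.569]
wrist_force: [-0.2, 0.1, 0.8]
finger_gap: 0.5
finger_force: 0.0
clock: 4.75
eef_pos: [545.4, -8.2, 289.1]
eef_rot: [-3.14, -0.0, 1.571]
wrist_force: [-0.2, -0.4, -0.8]
finger_gap: 0.5
finger_force: 0.0
```

```bash
python3 -m jog '[[0,[0.17,0.005,0.09],0],[0,[0.17,0.005,0.09],0],[0,[0.155,0.005,0.117],0],[0,[0.155,0.005,0.117],0],[0,[0.13,0.005,0.142],0],[0,[0.13,0.005,0.142],0],[0,[0.105,0.005,0.163],0],[0,[0.105,0.005,0.163],0],[0,[0,0,0],0],[0,[0,0,0],0]]'
python3 - <<'E'
from wrist import *
w=camera("wrist"); t=camera("top"); s=camera("scene")
o=np.zeros((400,800,3),np.uint8); o[:, :500]=w[:,120:620]; o[:200,500:760]=t[110:310,200:460]; o[200:370,500:720]=s[130:300,190:410]
cv2.imwrite("pics/c2.png",o[:,:,::-1])
E
```

```text
clock: 5.75
eef_pos: [547.4, 46.5, 238.2]
eef_rot: [-3.14, 0.0, 1.57]
wrist_force: [0.7, -0.5, 0.1]
finger_gap: 0.4
finger_force: 0.0
```

View pics/c2.png

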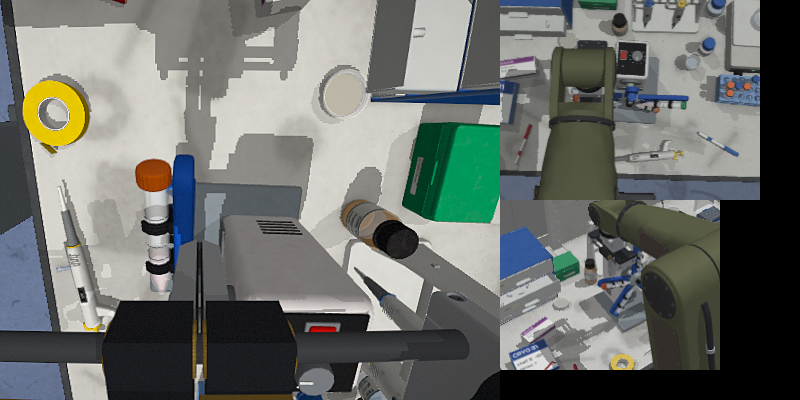

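The wheel followed. Orange now sits on the left (wrist 150,175), and green is on the right in the top view. Next I'll lift over and push the next spoke.

```bash
python3 -m jog '[[0,[0,0,-0.7],0],[0,[0,0,-0.7],0],[0,[0,0,-0.7],0],[0,[0,0,-0.7],0],[0,[0,0,0],0],[0,[-0.67,-0.01,0],0],[0,[-0.67,-0.01,0],0],[0,[-0.67,-0.01,0],0],[0,[-0.67,-0.01,0],0],[0,[0,0,0],0],[0,[0,0,0],0]]'
python3 - <<'E'
from wrist import *
im=camera("wrist")[:,:,::-1].copy()
p=[596,-44.8,-0.037,np.radians(74)]
P=[spoke(p,4,159,sd,f) for f in (-6,6) for sd in (-15,15)]+[cap(p,4)]
for i,q in enumerate(wproj(P)): cv2.circle(im,tuple(int(v) for v in q),3,(0,0,255) if i<4 else (0,255,0),1)
cv2.imwrite("pics/w3.png",im)
E
```

```text
clock: 7.0
eef_pos: [545.4, -87.8, 378.1]
eef_rot: [-3.141, -0.0, 1.569]
wrist_force: [0.4, -0.1, -0.2]
finger_gap: 0.6
finger_force: 0.0
```

View pics/w3.png

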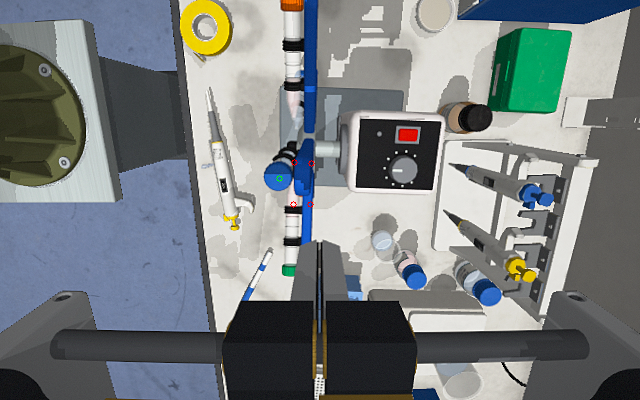

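The blue spoke is at the top (cap at 279,177) and matches the model at 74° for green. Push again.

```bash
python3 -m jog '[[0,[0,0,0.53],0],[0,[0,0,0.53],0],[0,[0,0,0.53],0],[0,[0,0,0],0],[0,[0.2,0,0],0],[0,[0.2,0,0],0],[0,[0.2,0,0],0],[0,[0.2,0,0],0],[0,[0.19,0.005,0.02],0],[0,[0.19,0.005,0.02],0],[0,[0.185,0.005,0.057],0],[0,[0.185,0.005,0.057],0],[0,[0,0,0],0]]'; python3 -m jog '[[0,[0.17,0.005,0.09],0],[0,[0.17,0.005,0.09],0],[0,[0.155,0.005,0.117],0],[0,[0.155,0.005,0.117],0],[0,[0.13,0.005,0.142],0],[0,[0.13,0.005,0.142],0],[0,[0.105,0.005,0.163],0],[0,[0.105,0.005,0.163],0],[0,[0,0,0],0],[0,[0,0,0],0]]'
```

```text
clock: 8.35
eef_pos: [546.4, -8.8, 290.7]
eef_rot: [-3.14, -0.0, 1.571]
wrist_force: [-0.7, -0.4, -0.5]
finger_gap: 0.2
finger_force: 0.0
clock: 9.35
eef_pos: [548.4, 46.0, 239.8]
eef_rot: [-3.14, 0.0, 1.57]
wrist_force: [-0.7, 0.3, 0.1]
finger_gap: 0.4
finger_force: 0.0
```

```bash
python3 -m jog '[[0,[0.02,0,0.055],0],[0,[0.02,0,0.055],0],[0,[0,0,0],0],[0,[0,0,0],0],[0,[0,0,-0.7],0],[0,[0,0,-0.7],0],[0,[0,0,-0.7],0],[0,[0,0,-0.8],0],[0,[0,0,0],0],[0,[-0.67,-0.01,0],0],[0,[-0.67,-0.01,0],0],[0,[-0.67,-0.01,0],0],[0,[-0.67,-0.01,0],0],[0,[0,0,0],0],[0,[0,0,0],0]]'
python3 - <<'E'
from wrist import *
w=camera("wrist"); im=w[:,:,::-1].copy()
p=[596,-44.8,-0.037,0]
hsv=cv2.cvtColor(w,cv2.COLOR_RGB2HSV)
for a in (-6,-3,0,3,6):
    p[3]=np.radians(a); print(a,np.round(wproj([cap(p,0,153)]),1))
p[3]=0
for q in wproj([spoke(p,0,159,sd,f) for f in (-6,6) for sd in (-15,15)]+[cap(p,0,153)]): cv2.circle(im,tuple(int(v) for v in q),2,(0,0,255),1)
cv2.imwrite("pics/w4.png",cv2.resize(im[100:300,200:440],(720,600)))
E
```

```text
clock: 10.85
eef_pos: [546.4, -86.2, 379.1]
eef_rot: [-3.141, -0.0, 1.569]
wrist_force: [1.2, 1.6, 0.4]
finger_gap: 0.8
finger_force: 0.0
-6 [[277.1 153.4]]
-3 [[277.  164.7]]
0 [[277.  175.8]]
3 [[277.1 186.6]]
6 [[277.2 196.9]]
```

View pics/w4.png

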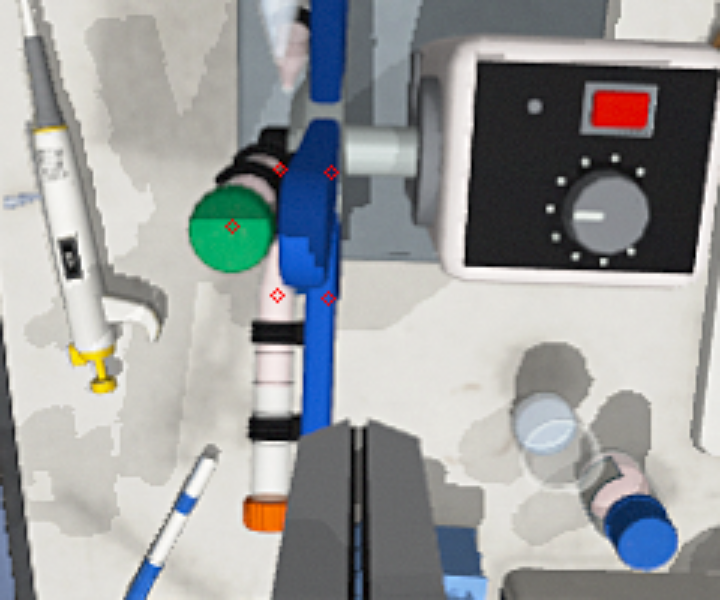

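The green cap's face centres at about (277,176), right on the 0° prediction. I'll back away and check the fixed cameras.

```bash
python3 -m jog '[[0,[0,0,-0.8],0],[0,[-0.7,0,0],0],[0,[-0.7,0,0],0],[0,[-0.7,0,0],0],[0,[-0.7,0,0],0],[0,[-0.7,-0.4,0],0],[0,[-0.7,-0.4,0],0],[0,[-0.7,-0.4,0],0],[0,[0,0,0],0],[0,[0,0,0],0]]'
python3 - <<'E'
from wrist import *
p=[594.6,-44.8,-0.037,0]; out=[]
for n,(r,c) in (("top",(110,200)),("scene",(130,190))):
    im=camera(n)[:,:,::-1].copy()
    for q in proj(n,[cap(p,k) for k in range(5)]): cv2.circle(im,tuple(int(round(v)) for v in q),1,(0,0,255),-1)
    out.append(cv2.resize(im[r:r+200,c:c+260],(400,308),interpolation=cv2.INTER_CUBIC))
cv2.imwrite("pics/f5.png",np.hstack(out))
E
```

```text
clock: 11.9
eef_pos: [486.6, -330.4, 419.5]
eef_rot: [-3.142, -0.0, 1.57]
wrist_force: [-0.6, 0.5, -0.3]
finger_gap: 0.5
finger_force: 0.0
```

View pics/f5.png

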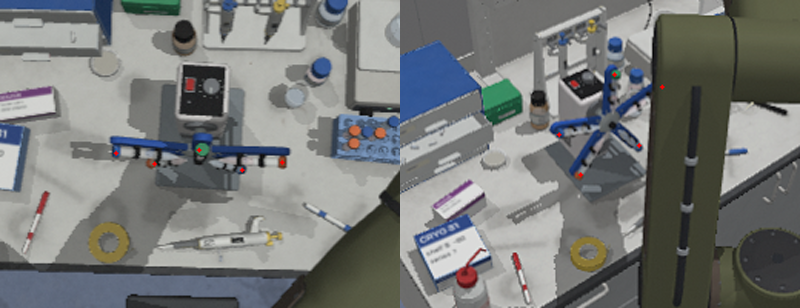

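In both fixed views the green cap is at the top (top view about 203,150; scene about 614,75). The model dots fall on the caps, the bystanders haven't moved, and the arm is clear. Handing in.

```bash
python3 -c "from cell import *; print(sign_off())"
```

```text
the job is handed in; nothing more can be done
None
```

The green-capped tube's spoke points straight up, within about 1° by the camera check; it took two gentle spoke pushes, the rotator and bystanders haven't visibly moved, the arm is clear, and the job is handed in.

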